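Find the heavy side of a pottery wheel head

TASK

The wheel head on the green balancing stand is out of balance, but its heavy side cannot be seen. Hold its wooden crank handle and turn the wheel head slowly, taking the handle to the opposite side of its circle and then on round (or back) to about where it began, feeling for the heavy side as you go; then turn the heavy side straight down and finish still gripping the handle, keeping the wheel head still there. Leave the pots, jar and tool standing around it alone.

Things in the scene. Friction and masses are not known exactly. Their poses are not given: they have to be found in the camera images.
- stand: Green steel balancing stand bolted to the table: base 200 x 170 x 14 mm, column behind. Origin on the table under the plane of the wheel head's back face. z up; x horizontal along the axle, pointing from the crank handle's side to the column; y horizontal, to the left when looking along +x. The axle is 140 mm above the table. Only its place and yaw vary.
- hub (a point): Centre of the wheel head's front face (handle's side), on the axle, 140 mm up, 22 mm from the stand's origin towards the handle; axes as the stand. The wheel head is an upright aluminium disc, 180 mm across, 22 mm thick. A lead lump of about 0.3 kg is hidden inside it, 55 mm from the axle, at an angle from the handle that differs every time and shows nowhere.
- wheel (a joint): Angle (rad, endless): at a the handle is 50 cos(a) mm above the axle and 50 sin(a) mm towards the stand's -y. It rubs with a steady drag a little above the lump's pull, so it stays where it is left and never swings by itself. Turning slowly takes about 5 N along the handle's circle, plus up to about 4 N where the heavy side is being lifted, minus up to 4 N where it is going down.
- grip: Wooden crank handle, round, 22 mm diameter, 60 mm long, parallel to the axle, 50 mm from the axle, on the wheel head's front. Origin at its centre, 55 mm in front of the face (its ends 25 and 85 mm from the face). It spins freely on its pin, so a hand that keeps its own direction can carry it all the way round; its own rotation means nothing.
- bowl: Bystander: dark red bowl, 124 mm across, 62 mm high. Origin at the centre of its underside.
- mug: Bystander: terracotta mug, 76 mm across, 85 mm high. Origin at the centre of its underside.
- jar: Bystander: blue jar, 60 mm across, 85 mm high. Origin at the centre of its underside.
- modelling_tool: Bystander: spatula-like modelling tool, 170 mm long, lying on the table. Origin under its middle.

How it is judged (in metres and radians):
On the way, in this order (a step that is already met when the one before it is completed fails the run):
1. the gripped handle has been taken to about the opposite side of its circle (distance of grip from where it was at the start of the episode above 0.09 m and contact force between the fingers and grip above 0.5 N).
2. the handle has been taken on or back to about where it began (distance of grip from where it was at the start of the episode below 0.04 m).
At the end, for the whole second after the job is handed in: The hidden heavy lump is straight below the axle to within 18 degrees either way, the wheel head is still (under 0.05 rad/s), and the fingers still hold the crank handle (at least 2 N of contact) (y of lump_c0 in the frame of stand between -0.0175 and 0.0175 m and z of lump_c0 in the frame of stand below 0.14 m and contact force between the fingers and grip above 2 N and velocity of joint wheel between -0.05 and 0.05 rad/s); the arm keeps its last pose, push and grip.
It fails at once if the wheel head is whirled instead of turned slowly (over 6 rad/s) (velocity of joint wheel above 6 rad/s or velocity of joint wheel below -6 rad/s).
It fails at once if the bowl, mug, jar or modelling tool is moved more than 3 cm (distance of any of bowl, mug, jar, modelling_tool from where it was at the start of the episode above 0.03 m).
It also fails if it takes over 72 s, if anything falls off the work surface, if the arm or the gripper's body presses on something with over 40 N, if the wrist force passes 120 N, or if a joint passes its speed limit or range.

ROBOT

A 6-joint arm with a two-finger parallel gripper is mounted at the origin on the work surface. World frame = base frame: x ahead of the robot, y to its left, z up, the work surface at z = 0. Lengths are in mm, angles in rad, forces in N, time in s.
With the tool pointing down it reaches from about 275 to 750 mm from the base axis. Payload 10.2 kg.
Tool frame: the origin (TCP) lies midway between the tips of the shut fingers; the grasp point (between the pads) lies 19 mm behind it; z points along the fingers, y is the line along which they close (so a half turn about z gives the same grasp; the last joint's range is limited). The gripper opens to 85 mm and grips with 20 to 120 N. Pads are 22 mm wide; open, the fingers measure 114 mm over their backs; the gripper's body (76 mm by 85 mm) begins 54 mm behind the grasp point. The pads swing forward as they close: fully open they stand 13 mm farther back than shut.
Start: joints at [-1.517, 0.313, 1.498, -0, 1.331, -0.223], TCP at [143.458, -505.026, 231.294] pointing down, gripper open.
Joint ranges: [-2.94, 2.94], [-0.97, 2.17], [0.19, 2.56], [-1.23, 4.37], [0.02, 3.11], [-2.88, 2.88]. Speed limits (rad/s): [2.39, 2.39, 3.01, 3.14, 3.14, 3.14].

INTERFACE

Orientations are given as a 3x3 rotation matrix whose columns are the frame's x, y, z axes.
In Python, from rig import ctrl gives the robot as it stands.
- The arm moves only by the tool drive_tool, never from a script. Its argument "motion" is a list that holds one entry, the list of rows, each a list of 7 numbers: the shift along the tool's x, y, z each as a share of 30 cm, from -1 to 1, then the turn, a rotation vector about the tool's x, y, z each as a share of pi rad, from -1 to 1, then the closure in counts, from 0 (fully open) to 255 (shut). In form: [[[dx, dy, dz, rx, ry, rz, claw], ...]]. A call has 1 to 20 rows; each row shifts and turns the commanded pose from where the row before left it, along the tool's axes as they then stand; what a row does not reach is not made up. A row lasts 1/8 s, in which the tool goes at most 62.5 mm and 10.7 degrees, less where a joint would pass 70% of its speed; a pose out of reach is approached as far as the arm can. A call with a number of a shift or a turn outside -1 to 1 is refused whole. A call with a gripper value outside its range is refused whole. The fingers move at their own pace and stop on an object; the grip force is fixed at half the most. Time passes only in rows, so rows that do not move let the fingers close. It gives the time, the measured TCP pose, the force, the opening and the grip force at its end, in the units of the state.
- ctrl.sense(): the state, without advancing time (a new reading comes with each control period).
- ctrl.capture(name): name is "scene" or "top" or "wrist"; returns a dict with "img" (480x640x3 uint8, red, green, blue), "range_z" (480x640 float32, mm along the optical axis (not along the pixel's ray), 0 where there is no reading), "fx", "fy", "cx", "cy" (pixels), "cam_to_world" (4x4, takes a point from camera to world coordinates). Camera axes: x right, y up, looking along -z (the intrinsics and any distortion apply to the point x, -y, -z); pixel columns grow to the right and rows downward; lengths in mm; the calibration is good to about 2 mm. A picture is of the moment at which its call begins.
- ctrl.finish_job(): hands the job in; it is judged then, once.
The state is a dict: "t": time; "joints": joint angles; "dq": joint speeds; "joint_torque": joint torques, N m; "ee_pos": TCP position; "tcp_rot": TCP orientation; "contact_force": force on the tool from outside, world axes, zero at the start; "torque": the same for the moment, N m; "gripper_width": opening from 0.0 (shut) to 1.0 (fully open); "gripper_force": force on a finger pad.
Only numpy, scipy, OpenCV 4.12 (cv2) and the standard library are available. Lean on these libraries where they do the work, as an engineer would, in place of code of your own. Each camera call takes 0.05 s, during which the arm holds its last target. There are 200 camera calls.

## Working session

There is one attempt and no reset: what is moved stays moved. The work goes in short steps, Python scripts to look and compute and a tool call to move; the robot and the scene stay as the last step left them, time stands still between calls to the robot, and variables do not carry over. Pictures are saved under pics/ and viewed, at most 10 in all, crops included, and the job is handed in when it is done.

Besides the shell and the picture viewer there is one more tool, called after "Call:" in YAML: its name, and indented under it one key for each argument. drive_tool: Moves the arm, as the interface text tells. Its arguments: {"type":"object","properties":{"motion":{"type":"array"}},"required":["motion"]}

```bash
ls; mkdir -p pics
python3 - <<'E'
from rig import ctrl
import cv2,pickle,numpy as np
s=ctrl.sense();print({k:np.round(v,3).tolist() for k,v in s.items()})
ims=[]
for n in("scene","top"):
    c=ctrl.capture(n);pickle.dump(c,open(n+".pkl","wb"));cv2.imwrite(f"pics/{n}0.png",c["img"][:,:,::-1]);print(np.round(c["cam_to_world"],3).tolist(),c["fx"])
E
```

```text
pics
{'t': 0.0, 'joints': [-1.517, 0.313, 1.498, 0.0, 1.331, -0.223], 'dq': [-0.001, -0.001, 0.0, -0.001, -0.001, 0.002], 'joint_torque': [-0.001, -41.227, -25.974, -0.0, 0.004, -0.0], 'ee_pos': [143.473, -504.738, 230.727], 'tcp_rot': [[0.962, 0.273, -0.0], [0.273, -0.962, 0.001], [0.0, -0.001, -1.0]], 'contact_force': [0.282, -0.238, -0.083], 'torque': [-0.053, -0.001, -0.054], 'gripper_force': 0.0, 'gripper_width': 1.001}
[[-0.578, -0.681, 0.45, 884.441], [0.816, -0.484, 0.317, 312.732], [0.002, 0.55, 0.835, 831.997], [0.0, 0.0, 0.0, 1.0]] 433.06244336032773
[[-0.006, 0.991, -0.136, 358.158], [-1.0, -0.007, -0.008, 20.567], [-0.009, 0.136, 0.991, 1323.349], [0.0, 0.0, 0.0, 1.0]] 615.7393218455509
```

View pics/scene0.png

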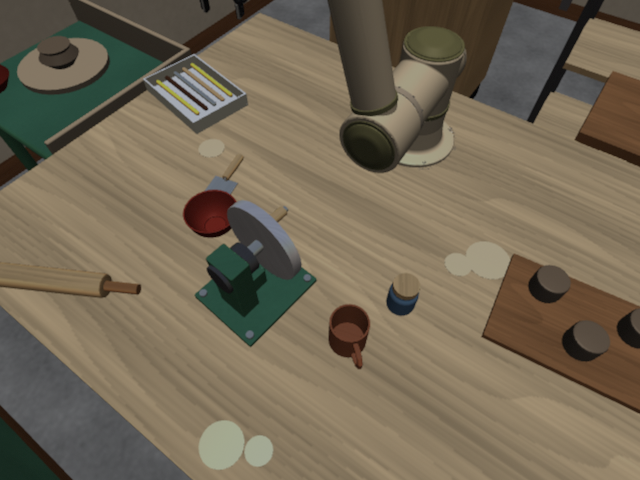

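View pics/top0.png

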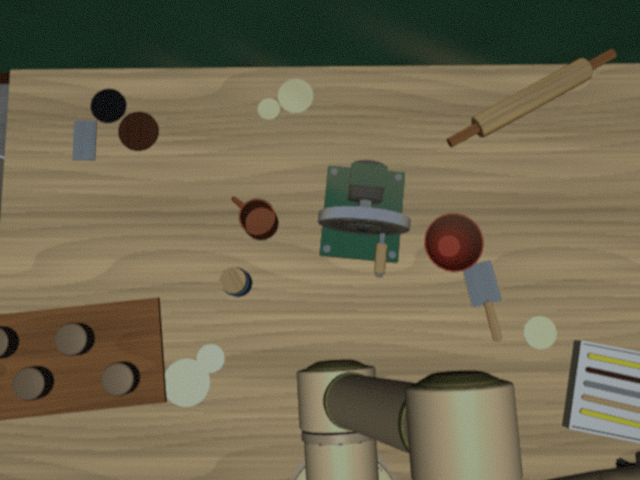

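The scene view shows the green stand (around 250,270) with the disc facing the robot and the handle at (280,215). In the top view the disc edge runs (318,215)–(410,222), the handle is at (381,258), the bowl at (454,242), the mug at (260,218) and the jar at (237,281).

```bash
cat > h.py <<'E'
import numpy as np,cv2,pickle
def pts(c):
    d=c["range_z"].astype(float);v,u=np.mgrid[:480,:640]
    p=np.stack([(u-c["cx"])/c["fx"]*d,-(v-c["cy"])/c["fy"]*d,-d,np.ones_like(d)],-1)@c["cam_to_world"].T
    return p[...,:3],d>0
E
python3 - <<'E'
from h import *
for n in("top","scene"):
    c=pickle.load(open(n+".pkl","rb"));P,ok=pts(c);hsv=cv2.cvtColor(c["img"],cv2.COLOR_RGB2HSV)
    if n=="top":
        box=np.zeros((480,640),bool);box[155:290,310:415]=1
        g=box&ok&(abs(P[...,2]-14)<6)&(hsv[...,0]>60)&(hsv[...,0]<95)&(hsv[...,1]>90)
        r=cv2.minAreaRect(P[g][:,:2].astype(np.float32));print("base",r,cv2.boxPoints(r).tolist())
    else:
        box=np.zeros((480,640),bool);box[190:300,220:310]=1
    w=box&ok&(P[...,2]>190);q=P[w]
    r=cv2.minAreaRect(q[:,:2].astype(np.float32));print(n,"wheel>190",len(q),r,"zmax",q[:,2].max())
    h=box&ok&(hsv[...,0]<25)&(hsv[...,1]>60)&(P[...,2]>60)
    if n=="top":h[:235]=0
    q=P[h];print("handle",len(q),q.mean(0),np.percentile(q,[2,50,98],axis=0).round(1).tolist())
    for nm,b in (("bowl",(205,280,420,490)),("mug",(190,245,230,282)),("jar",(262,300,215,256))):
        if n=="top":
            Q=P[b[0]:b[1],b[2]:b[3]].reshape(-1,3);Q=Q[Q[:,2]>30];print(nm,Q.min(0).round(),Q.max(0).round())
E
```

```text
base ((583.9379272460938, -43.52539825439453), (164.4943389892578, 145.1018829345703), 84.29458618164062) [[503.56988525390625, -118.15257263183594], [647.9529418945312, -132.57769775390625], [664.3059692382812, 31.101776123046875], [519.9229125976562, 45.52690124511719]]
top wheel>190 1128 ((567.2717895507812, -41.704673767089844), (149.43899536132812, 23.365476608276367), 84.4168701171875) zmax 232.70505217345976
handle 322 [496.86851807 -74.71307371 117.13210254] [[465.6, -85.2, 108.3], [496.6, -74.7, 117.5], [526.4, -63.1, 122.8]]
bowl [ 358. -293.   30.] [ 597.   21. 1323.]
mug [358.  21.  30.] [ 638.  231. 1323.]
jar [358.  21.  31.] [ 487.  247. 1323.]
scene wheel>190 1246 ((568.5291137695312, -40.93501281738281), (145.1452178955078, 23.2303466796875), 84.5059814453125) zmax 233.60590288771436
handle 241 [ 506.33080757 -106.2132546   112.67276966] [[470.2, -240.7, 60.4], [488.4, -74.9, 118.4], [621.8, -63.0, 194.9]]
```

Axle along about (0.995,-0.097), hub face about (553,-40,140), handle about (497,-75,110), so a≈127°. I'll approach from above with the tool pointing down.

Call:
drive_tool:
  motion:
    - [[0.1067,-0.0764,0,0,0,0,0],[0.1067,-0.0764,0,0,0,0,0],[0.1067,-0.0764,0,0,0,0,0],[0.1067,-0.0764,0,0,0,0,0],[0.1067,-0.0764,0,0,0,0,0],[0.1067,-0.0764,0,0,0,0,0],[0.1067,-0.0764,0,0,0,0,0],[0.1067,-0.0764,0,0,0,0,0],[0.1067,-0.0764,0,0,0,0,0],[0.1067,-0.0764,0,0,0,0,0],[0.1067,-0.0764,0,0,0,0,0],[0.1067,-0.0764,0,0,0,0,0],[0.1067,-0.0764,0,0,0,0,0],[0.1067,-0.0764,0,0,0,0,0],[0,0,0,0,0,0.04,0],[0,0,0,0,0,0.04,0],[0,0,0,0,0,0.039,0],[0,0,0,0,0,0,0]]

```text
t: 2.35
ee_pos: [486.7, -73.8, 231.0]
tcp_rot: [[0.995, -0.096, -0.001], [-0.096, -0.995, 0.0], [-0.001, -0.0, -1.0]]
contact_force: [-0.3, 0.3, 0.1]
gripper_width: 1.0
gripper_force: 0.0
```

Run:
```python
from rig import ctrl
from h import *
c=ctrl.capture("wrist");pickle.dump(c,open("w.pkl","wb"));cv2.imwrite("pics/w1.png",c["img"][:,:,::-1])
s=ctrl.sense();print(s["t"],s["ee_pos"],np.round(s["tcp_rot"],3).tolist(),s["contact_force"])
P,ok=pts(c);hsv=cv2.cvtColor(c["img"],cv2.COLOR_RGB2HSV)
h=ok&(hsv[...,0]<25)&(hsv[...,1]>60)&(P[...,2]>80)&(P[...,2]<150)&(abs(P[...,0]-497)<45)&(abs(P[...,1]+75)<40)
q=P[h];print(len(q),np.percentile(q,[2,50,98],axis=0).round(1).tolist(),cv2.minAreaRect(q[:,:2].astype(np.float32)))
```

```text
2.4 [486.74520864 -73.84162201 231.10080372] [[0.996, -0.094, -0.0], [-0.094, -0.996, 0.0], [-0.0, -0.0, -1.0]] [-0.51554535  0.204423    0.76827986]
2957 [[471.0, -87.6, 111.8], [500.8, -76.4, 119.8], [527.8, -65.2, 122.3]] ((495.7162170410156, -75.95989227294922), (21.81195640563965, 65.95028686523438), 84.1537857055664)
```

View pics/w1.png

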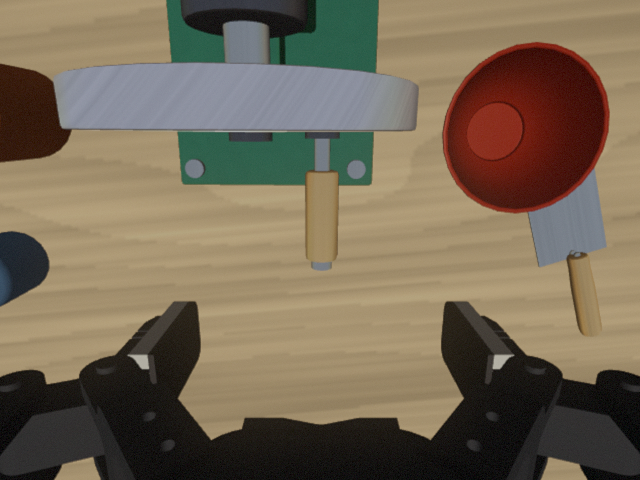

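The wrist view shows the handle at (322,218) midway between the fingers (pads at x≈180 and 460), with the bowl clear to the right. Next: descend and grip.

Call:
drive_tool:
  motion:
    - [[0,0.005,0.06,0,0,0,0],[0,0,0.08,0,0,0,0],[0,0,0.08,0,0,0,0],[0,0,0.08,0,0,0,0],[0,0,0.08,0,0,0,0],[0,0,0.06,0,0,0,0],[0,0,0.03,0,0,0,0],[0,0,0,0,0,0,0],[0,0,0,0,0,0,255],[0,0,0,0,0,0,255],[0,0,0,0,0,0,255],[0,0,0,0,0,0,255],[0,0,0,0,0,0,255],[0,0,0,0,0,0,255],[0,0,0,0,0,0,255],[0,0,0,0,0,0,255]]

```text
t: 4.4
ee_pos: [486.8, -74.5, 90.6]
tcp_rot: [[0.995, -0.097, 0.0], [-0.097, -0.995, 0.002], [0.0, -0.002, -1.0]]
contact_force: [0.9, 5.6, 3.6]
gripper_width: 0.238
gripper_force: 58.6
```

Run:
```python
from rig import ctrl
from h import *
c=ctrl.capture("scene");cv2.imwrite("pics/s2.png",cv2.resize(c["img"][150:330,180:420,::-1],None,fx=3,fy=3))
```

```text
(no output)
```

View pics/s2.png

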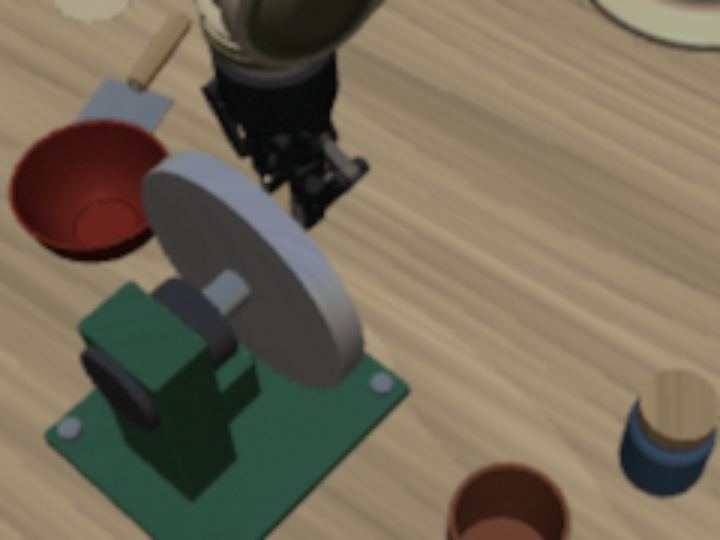

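Gripped (opening 20 mm, 58.6 N); the view shows the fingers on the handle in front of the disc (310,200), bowl and jar clear. Next, a table of row increments for 5° steps.

```bash
python3 -c "
import numpy as np
for k in range(9):
    a=np.radians(126+40*k+5*np.arange(9));y=np.round(np.sin(a)/6,4);z=np.round(-np.cos(a)/6,4)
    print(126+40*k,','.join('[0,%.4f,%.4f,0,0,0,255]'%t for t in zip(np.diff(y),np.diff(z))))"
```

```text
126 [0,-0.0090,0.0113,0,0,0,255],[0,-0.0100,0.0106,0,0,0,255],[0,-0.0109,0.0096,0,0,0,255],[0,-0.0117,0.0087,0,0,0,255],[0,-0.0124,0.0076,0,0,0,255],[0,-0.0130,0.0065,0,0,0,255],[0,-0.0135,0.0053,0,0,0,255],[0,-0.0140,0.0041,0,0,0,255]
166 [0,-0.0142,0.0029,0,0,0,255],[0,-0.0145,0.0017,0,0,0,255],[0,-0.0145,0.0003,0,0,0,255],[0,-0.0145,-0.0008,0,0,0,255],[0,-0.0144,-0.0022,0,0,0,255],[0,-0.0141,-0.0034,0,0,0,255],[0,-0.0138,-0.0046,0,0,0,255],[0,-0.0134,-0.0058,0,0,0,255]
206 [0,-0.0127,-0.0069,0,0,0,255],[0,-0.0122,-0.0081,0,0,0,255],[0,-0.0113,-0.0090,0,0,0,255],[0,-0.0106,-0.0100,0,0,0,255],[0,-0.0096,-0.0109,0,0,0,255],[0,-0.0087,-0.0117,0,0,0,255],[0,-0.0076,-0.0124,0,0,0,255],[0,-0.0065,-0.0130,0,0,0,255]
246 [0,-0.0053,-0.0135,0,0,0,255],[0,-0.0041,-0.0140,0,0,0,255],[0,-0.0029,-0.0142,0,0,0,255],[0,-0.0017,-0.0145,0,0,0,255],[0,-0.0003,-0.0145,0,0,0,255],[0,0.0008,-0.0145,0,0,0,255],[0,0.0022,-0.0144,0,0,0,255],[0,0.0034,-0.0141,0,0,0,255]
286 [0,0.0046,-0.0138,0,0,0,255],[0,0.0058,-0.0134,0,0,0,255],[0,0.0069,-0.0127,0,0,0,255],[0,0.0081,-0.0122,0,0,0,255],[0,0.0090,-0.0113,
[... 323 characters left out ...]
,0,0,255]
366 [0,0.0144,0.0022,0,0,0,255],[0,0.0141,0.0034,0,0,0,255],[0,0.0138,0.0046,0,0,0,255],[0,0.0134,0.0058,0,0,0,255],[0,0.0127,0.0069,0,0,0,255],[0,0.0122,0.0081,0,0,0,255],[0,0.0113,0.0090,0,0,0,255],[0,0.0106,0.0100,0,0,0,255]
406 [0,0.0096,0.0109,0,0,0,255],[0,0.0087,0.0117,0,0,0,255],[0,0.0076,0.0124,0,0,0,255],[0,0.0065,0.0130,0,0,0,255],[0,0.0053,0.0135,0,0,0,255],[0,0.0041,0.0140,0,0,0,255],[0,0.0029,0.0142,0,0,0,255],[0,0.0017,0.0145,0,0,0,255]
446 [0,0.0003,0.0145,0,0,0,255],[0,-0.0008,0.0145,0,0,0,255],[0,-0.0022,0.0144,0,0,0,255],[0,-0.0034,0.0141,0,0,0,255],[0,-0.0046,0.0138,0,0,0,255],[0,-0.0058,0.0134,0,0,0,255],[0,-0.0069,0.0127,0,0,0,255],[0,-0.0081,0.0122,0,0,0,255]
```

Call:
drive_tool:
  motion:
    - [[0,-0.009,0.0113,0,0,0,255],[0,-0.01,0.0106,0,0,0,255],[0,-0.0109,0.0096,0,0,0,255],[0,-0.0117,0.0087,0,0,0,255],[0,-0.0124,0.0076,0,0,0,255],[0,-0.013,0.0065,0,0,0,255],[0,-0.0135,0.0053,0,0,0,255],[0,-0.014,0.0041,0,0,0,255]]

```text
t: 5.45
ee_pos: [489.6, -47.0, 72.0]
tcp_rot: [[0.995, -0.097, 0.001], [-0.097, -0.995, -0.0], [0.001, 0.0, -1.0]]
contact_force: [-3.6, 0.4, 10.3]
gripper_width: 0.238
gripper_force: 59.4
```

```bash
cat > r.py <<'E'
from rig import ctrl
import numpy as np
s=ctrl.sense();p=s["ee_pos"];f=s["contact_force"]
x=np.array([.9953,-.097]);my=np.array([.097,.9953])*-1
u=(p[:2]-[487.3,-33.6])@my; z=p[2]+20-140
a=np.arctan2(u,z);t=np.array([np.cos(a),-np.sin(a)]);F=np.array([f[:2]@my,f[2]])
print("a",np.degrees(a)%360,"r",np.hypot(u,z),"Ft",F@t,"Fr",F@[np.sin(a),np.cos(a)],"Fx",f[:2]@x,"t",s["t"],"g",s["gripper_force"],s["gripper_width"])
E
python3 r.py
```

```text
a 164.68967648687686 r 49.744233697823894 Ft -2.6334496440451787 Fr -9.929609403017214 Fx -3.6558636129681723 t 5.45 g 59.39431607723236 0.23816305782874445
```

Call:
drive_tool:
  motion:
    - [[0,-0.0142,-0.0001,0,0,0,255],[0,-0.0145,0.0017,0,0,0,255],[0,-0.0145,0.0003,0,0,0,255],[0,-0.0145,-0.0008,0,0,0,255],[0,-0.0144,-0.0022,0,0,0,255],[0,-0.0141,-0.0034,0,0,0,255],[0,-0.0138,-0.0046,0,0,0,255],[0,-0.0134,-0.0058,0,0,0,255]]

```text
t: 6.45
ee_pos: [493.0, -12.9, 75.6]
tcp_rot: [[0.995, -0.097, 0.0], [-0.097, -0.995, 0.0], [0.0, -0.0, -1.0]]
contact_force: [4.8, -2.6, -5.7]
gripper_width: 0.24
gripper_force: 58.9
```

```bash
python3 r.py
```

```text
a 205.4204977441426 r 49.17108795964392 Ft -4.330286665776227 Fr 4.2791509701820045 Fx 5.055724577105789 t 6.45 g 58.89317035675049 0.2400111939145783
```

Call:
drive_tool:
  motion:
    - [[0,-0.0127,-0.0069,0,0,0,255],[0,-0.0122,-0.0081,0,0,0,255],[0,-0.0113,-0.009,0,0,0,255],[0,-0.0106,-0.01,0,0,0,255],[0,-0.0096,-0.0109,0,0,0,255],[0,-0.0087,-0.0117,0,0,0,255],[0,-0.0076,-0.0124,0,0,0,255],[0,-0.0065,-0.013,0,0,0,255]]

```text
t: 7.45
ee_pos: [495.4, 10.8, 100.2]
tcp_rot: [[0.995, -0.097, 0.001], [-0.097, -0.995, 0.001], [0.001, -0.001, -1.0]]
contact_force: [6.0, -1.7, -7.2]
gripper_width: 0.237
gripper_force: 58.9
```

```bash
python3 r.py
```

```text
a 246.26549956727317 r 49.17374016422434 Ft -7.0784198190381655 Fr 1.9015908151701475 Fx 6.159499087160653 t 7.45 g 58.909757137298584 0.23688287474742736
```

Call:
drive_tool:
  motion:
    - [[0,-0.0053,-0.0135,0,0,0,255],[0,-0.0041,-0.014,0,0,0,255],[0,-0.0029,-0.0142,0,0,0,255],[0,-0.0017,-0.0145,0,0,0,255],[0,-0.0003,-0.0145,0,0,0,255],[0,0.0008,-0.0145,0,0,0,255],[0,0.0022,-0.0144,0,0,0,255],[0,0.0034,-0.0141,0,0,0,255]]

```text
t: 8.45
ee_pos: [495.6, 13.3, 134.2]
tcp_rot: [[0.995, -0.097, 0.001], [-0.097, -0.995, 0.001], [0.001, -0.001, -1.0]]
contact_force: [6.8, -0.4, -8.0]
gripper_width: 0.239
gripper_force: 58.9
```

```bash
python3 r.py
```

```text
a 286.59023358706 r 49.59146591566949 Ft -7.751582893788554 Fr -1.9844892709442767 Fx 6.809957282599106 t 8.45 g 58.90290319919586 0.23862693111123628
```

Call:
drive_tool:
  motion:
    - [[0,0.0046,-0.0138,0,0,0,255],[0,0.0058,-0.0134,0,0,0,255],[0,0.0069,-0.0127,0,0,0,255],[0,0.0081,-0.0122,0,0,0,255],[0,0.009,-0.0113,0,0,0,255],[0,0.01,-0.0106,0,0,0,255],[0,0.0109,-0.0096,0,0,0,255],[0,0.0117,-0.0087,0,0,0,255]]

```text
t: 9.45
ee_pos: [493.6, -6.2, 161.7]
tcp_rot: [[0.995, -0.097, 0.001], [-0.097, -0.995, 0.002], [0.001, -0.002, -1.0]]
contact_force: [7.8, 3.5, -9.2]
gripper_width: 0.24
gripper_force: 59.0
```

```bash
python3 r.py
```

```text
a 326.25008671811577 r 50.20780543048405 Ft -8.682148550294576 Fr -5.307092967326206 Fx 7.453509406197577 t 9.45 g 58.95973563194275 0.24034933210086973
```

Call:
drive_tool:
  motion:
    - [[0,0.0124,-0.0066,0,0,0,255],[0,0.013,-0.006,0,0,0,255],[0,0.0135,-0.0053,0,0,0,255],[0,0.014,-0.0041,0,0,0,255],[0,0.0142,-0.0029,0,0,0,255],[0,0.0145,-0.0017,0,0,0,255],[0,0.0145,-0.0003,0,0,0,255],[0,0.0145,0.0008,0,0,0,255]]

```text
t: 10.45
ee_pos: [490.4, -38.8, 170.4]
tcp_rot: [[0.995, -0.096, 0.001], [-0.096, -0.995, 0.003], [0.001, -0.003, -1.0]]
contact_force: [3.5, 6.3, 0.5]
gripper_width: 0.24
gripper_force: 59.6
```

```bash
python3 r.py
```

```text
a 5.558242226686617 r 50.59882704517154 Ft -6.6411308599285945 Fr -0.12190482805525504 Fx 2.867434423444817 t 10.45 g 59.612334966659546 0.23959861993638504
```

Call:
drive_tool:
  motion:
    - [[0,0.0144,0.0022,0,0,0,255],[0,0.0141,0.0034,0,0,0,255],[0,0.0138,0.0046,0,0,0,255],[0,0.0134,0.0058,0,0,0,255],[0,0.0127,0.0069,0,0,0,255],[0,0.0122,0.0081,0,0,0,255],[0,0.0113,0.009,0,0,0,255],[0,0.0106,0.01,0,0,0,255]]

```text
t: 11.45
ee_pos: [487.1, -71.1, 154.6]
tcp_rot: [[0.995, -0.097, -0.0], [-0.097, -0.995, 0.0], [-0.0, -0.0, -1.0]]
contact_force: [2.7, 5.4, 0.5]
gripper_width: 0.237
gripper_force: 59.7
```

```bash
python3 r.py
```

```text
a 47.19031389094509 r 50.86743268299542 Ft -4.22107979337569 Fr -3.801067601750976 Fx 2.118530168871686 t 11.45 g 59.705790281295776 0.2369839660235251
```

Call:
drive_tool:
  motion:
    - [[0,0.0096,0.0109,0,0,0,255],[0,0.0087,0.0117,0,0,0,255],[0,0.0076,0.0124,0,0,0,255],[0,0.0065,0.013,0,0,0,255],[0,0.0053,0.0135,0,0,0,255],[0,0.0041,0.014,0,0,0,255],[0,0.0029,0.0142,0,0,0,255],[0,0.0017,0.0145,0,0,0,255]]

```text
t: 12.45
ee_pos: [485.8, -84.4, 123.2]
tcp_rot: [[0.995, -0.097, -0.0], [-0.097, -0.995, 0.001], [-0.0, -0.001, -1.0]]
contact_force: [4.0, 7.8, 1.2]
gripper_width: 0.238
gripper_force: 59.8
```

```bash
python3 r.py
```

```text
a 86.37886627854164 r 50.766259138448106 Ft -1.7321550561374495 Fr -8.033086848681963 Fx 3.261138050301394 t 12.45 g 59.76013541221619 0.237517109247323
```

Call:
drive_tool:
  motion:
    - [[0,-0.0017,0.0145,0,0,0,255],[0,-0.0018,0.0145,0,0,0,255],[0,-0.0022,0.0144,0,0,0,255],[0,-0.0034,0.0141,0,0,0,255],[0,-0.0046,0.0138,0,0,0,255],[0,-0.0058,0.0134,0,0,0,255],[0,-0.0069,0.0127,0,0,0,255],[0,-0.0081,0.0122,0,0,0,255]]

```text
t: 13.45
ee_pos: [486.8, -74.4, 90.5]
tcp_rot: [[0.995, -0.097, 0.0], [-0.097, -0.995, -0.0], [0.0, 0.0, -1.0]]
contact_force: [1.1, 0.8, 2.8]
gripper_width: 0.235
gripper_force: 59.8
```

```bash
python3 r.py
python3 - <<'E'
import numpy as np
a=np.radians([164.7,205.4,246.3,286.6,326.3,5.6,47.2,86.4]);F=-np.array([-2.63,-4.33,-7.08,-7.75,-8.68,-6.64,-4.22,-1.73])
A=np.c_[np.ones(8),np.cos(a),np.sin(a)];c,*_=np.linalg.lstsq(A,F,rcond=None)
print(c,np.hypot(*c[1:]),"peak a",np.degrees(np.arctan2(c[2],c[1])),F-A@c)
E
```

```text
a 125.94610322906648 r 50.20101106250335 Ft -1.7346686008849206 Fr -2.383220606576616 Fx 1.0154292057526886 t 13.45 g 59.7848778963089 0.235426942886583
[ 4.95609227  1.95336054 -2.96648902] 3.551855079935105 peak a -56.63607270762724 [ 0.34081263 -0.13398412  0.19275362 -0.60699805  0.45286148  0.0293484
  0.11331549 -0.38810946]
```

The fit is clean: drag 5.0 N, imbalance 3.55 N, peak at a=303°. So the lump is straight down at a≈213°, and I'm going there.

Call:
drive_tool:
  motion:
    - [[0,-0.009,0.0113,0,0,0,255],[0,-0.01,0.0106,0,0,0,255],[0,-0.0109,0.0096,0,0,0,255],[0,-0.0117,0.0087,0,0,0,255],[0,-0.0124,0.0071,0,0,0,255],[0,-0.013,0.006,0,0,0,255],[0,-0.0135,0.0048,0,0,0,255],[0,-0.014,0.0036,0,0,0,255],[0,-0.0142,0.0029,0,0,0,255],[0,-0.0145,0.0017,0,0,0,255],[0,-0.0145,0.0003,0,0,0,255],[0,-0.0145,-0.0008,0,0,0,255],[0,-0.0144,-0.0022,0,0,0,255],[0,-0.0141,-0.0034,0,0,0,255],[0,-0.0138,-0.0046,0,0,0,255],[0,-0.0134,-0.0058,0,0,0,255],[0,-0.0127,-0.0069,0,0,0,255],[0,-0.0062,-0.004,0,0,0,255],[0,0,0,0,0,0,255],[0,0,0,0,0,0,255]]

```text
t: 15.95
ee_pos: [493.7, -6.5, 79.3]
tcp_rot: [[0.995, -0.097, 0.001], [-0.097, -0.995, 0.0], [0.001, -0.0, -1.0]]
contact_force: [4.3, 1.0, 1.2]
gripper_width: 0.237
gripper_force: 59.7
```

Call:
drive_tool:
  motion:
    - [[0,0,0,0,0,0,255],[0,0,0,0,0,0,255],[0,0,0,0,0,0,255],[0,0,0,0,0,0,255]]

```text
t: 16.45
ee_pos: [493.6, -6.5, 79.3]
tcp_rot: [[0.995, -0.097, 0.001], [-0.097, -0.995, 0.0], [0.001, -0.001, -1.0]]
contact_force: [4.8, 2.2, 2.5]
gripper_width: 0.234
gripper_force: 59.8
```

```bash
python3 r.py; python3 -c "
from rig import ctrl;import numpy as np;print(np.round(ctrl.sense()['dq'],4))"
```

```text
a 214.1119479936285 r 49.20937026163188 Ft 3.589433731312002 Fr -0.5875431195494489 Fx 4.573650176080254 t 16.45 g 59.789239168167114 0.23371312522887164
[ 0.0003 -0.0022 -0.0004 -0.0005 -0.0012  0.0017]
```

```bash
python3 -c "
from rig import ctrl;print(ctrl.finish_job())"
```

```text
the job is handed in; nothing more can be done
None
```

I turned the wheel head one full slow circle and felt the heavy side straight down at a handle angle of about 213°. I left it at 214°, still and gripped at about 60 N, and handed the job in at about 16.5 s; no verdict came back, and I did not re-measure the bystanders afterwards.

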